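# Click the bench supply's selector round to the green tab and switch the output on

### The arm

A 6-joint arm with a two-finger parallel gripper is mounted at the origin on the work surface. World frame = base frame: x ahead of the robot, y to its left, z up, the work surface at z = 0. Lengths are in m, angles in rad, forces in N, time in s.
With the tool pointing down it reaches from about 0.35 to 0.85 m from the base axis. Payload 8.1 kg.
Tool frame: the origin (TCP) lies on the front face of the gripper's body, between the roots of the fingers; the fingertips stand 84 mm ahead of it and the grasp point (between the pads) lies 65 mm ahead of it (bot.tcp_to_tips is the distance from the TCP to the fingertips, in m); z points along the fingers, y is the direction in which the jaws open and shut (so a half turn about z gives the same grasp; the last joint's range is limited). The gripper opens to 93 mm and grips with 3 to 60 N. Pads are 15 mm wide; open, the fingers measure 128 mm over their backs; the gripper's body (75 mm by 188 mm) begins 65 mm behind the grasp point.
Start: joints at [1.139, 0.13, 1.488, -0, 1.523, -0.085], TCP at [0.204, 0.564, 0.303] pointing down, gripper open.
Joint ranges: [-2.96, 2.96], [-0.89, 2.26], [0.02, 2.5], [-1.34, 4.48], [0, 2.73], [-2.66, 2.66]. Speed limits (rad/s): [2.39, 2.39, 2.79, 3.14, 3.14, 3.14].

### API

Orientations are given as a 3x3 rotation matrix whose columns are the frame's x, y, z axes.
In Python, from bench import bot gives the robot as it stands. Calls block until the motion is done:
- bot.move_ptp(position, orientation): joint-space move of the TCP to a pose.
- bot.servo_line(position, attitude=None, rate=0.15): straight line of the TCP; attitude=None keeps the orientation; rate is the mean speed in m/s.
- bot.movej(angles): joint-space move.
- bot.let_go() and bot.close_gripper(force=None): open the fingers fully, or close them until they stop; force is the grip in N (None keeps the last).
- bot.dwell(seconds).
- bot.inverse_kinematics(position, orientation): joint angles nearest the present ones, or None.
- bot.read_state(): the state.
- bot.snapshot(name): name is "scene" or "top"; returns a dict with "frame" (480x640x3 uint8, red, green, blue), "z_map" (480x640 float32, m along the optical axis (not along the pixel's ray), 0 where there is no reading), "vertical_fov" (degrees; the focal length in pixels is half the picture's height over the tangent of half this angle, whatever the lens; pixels are square), "cx", "cy" (the principal point, pixels), "k1" (the pictures are not rectified: a ray, as slopes to the right and down, at radius r is drawn at 1 + k1 r^2 times it, then the intrinsics apply), "rvec" (rotation vector, rad) and "tvec" (3), from world to camera coordinates, as OpenCV has them. Camera axes: x right, y down, z forward; pixel columns grow to the right and rows downward; lengths in m; the calibration is good to about 2 mm. A picture is of the moment at which its call begins.
A pose or a line that the arm cannot do raises bot.MotionError and nothing moves.
- bot.sign_off(): hands the job in, once; it reports no verdict.
The state is a dict: "time_s": time; "joints": joint angles; "joint_velocities": joint speeds; "joint_torque": joint torques, N m; "ee_pos": TCP position; "orientation": TCP orientation; "force": force on the tool from outside, world axes, zero at the start; "torque": the same for the moment, N m; "width": finger opening in m.
Only numpy, scipy, OpenCV 4.12 (cv2) and the standard library are available. Lean on these libraries where they do the work, as an engineer would, in place of code of your own. Each camera call takes 0.05 s, during which the arm holds its last target.

### The job

On the white bench power unit, push the selector's pointer bar clockwise with a fingertip, click by click, until it rests in the position of the green tab, never letting it go past that tab. Only then press the round white output button all the way down with a fingertip and let it come back up. Do not pinch the selector, and leave everything else on the bench where it stands.

Things in the scene. Friction and masses are not known exactly. Their poses are not given: they have to be found in the camera images.
- unit: White power unit fixed to the bench, 220 (x) x 280 (y) x 70 mm high, level top panel. Origin: centre of its underside; front (-x) faces the robot at yaw 0. In its frame: selector axis at (-10, 55) mm on a flat black dial (radius 72), output button at (-62, -85) mm. White ticks mark positions k = 0..7 at 105 - 30 k degrees from its +x axis (anticlockwise positive): higher k is further clockwise.
- selector_axis (a point): On the selector's axis at panel height (70 mm above the bench); turns with it: x runs along the pointer bar, z up. Black hub, radius 18 mm, 25 mm high, with one white bar (red line on top) 12 mm wide, reaching 50 mm from the axis, 3 to 25 mm above the panel. Pushing it sideways takes 2 to 4 N; past half way between positions it jumps ahead by itself into the next one.
- pointer_tip (a point): Middle of the pointer bar's outer end, 50 mm from the axis and 12.5 mm above the panel (82.5 mm above the bench).
- selector (a joint): Selector angle in rad: 0 at position 0, growing clockwise seen from above, one click (position) per 0.5236 rad, stops just beyond positions 0 and 7 (3.665). It starts at position 0, 1 or 2 and rests only at positions.
- tab_green: Green round flat tab, 13 mm across and 2 mm thick, lying on the dial 64 mm from the selector's axis beyond the tick of position 4, 5 or 6: the target. Origin: centre of its underside, on the panel.
- tab_blue: Blue tab like the green one, at another of the positions 4, 5, 6; not the target.
- tab_yellow: Yellow tab like the green one, at another of the positions 4, 5, 6; not the target.
- output_top (a point): Centre of the top face of the round white output button (radius 16 mm) in a low grey housing on the panel. It moves with the button.
- output (a joint): Output button travel in m: 0 up, 0.006 fully down (spring, about 5 N when fully down; comes back by itself). Down is -z.
- spool: Bystander: small orange spool with a dark hub, 42 mm across, 28 mm high, standing on the unit's panel at its far right corner. Origin: centre of its underside.
- screwdriver: Bystander: screwdriver 170 mm long lying on the bench left of the unit. Origin: underside of the tool, near its middle.
- jar: Bystander: clear jar with a blue cap, 52 mm across, 60 mm high, on the bench right of the unit. Origin: centre of its underside.
- lcd: Bystander: green display board upright on a white foot 50 x 85 mm, 66 mm high. Origin: centre of its underside.
- mug: Bystander: white mug with pens, 80 mm across, 95 mm high (pens to about 150 mm). Origin: centre of its underside.
- mouse: Bystander: black computer mouse 105 x 60 x 33 mm. Origin: centre of its underside.

How it is judged:
On the way, in this order (a step that is already met when the one before it is completed fails the run):
1. the selector rests at the green tab (y of tab_green in the frame of selector_axis between -0.009 and 0.009 m and x of tab_green in the frame of selector_axis above 0.03 m and velocity of joint selector below 0.3 rad/s), for 0.3 s.
2. the output button is pressed down fully (at least 4.8 of 6 mm) (value of joint output above 0.0048 m), for 0.05 s.
At the end, for the whole second after the job is handed in: The pointer bar rests in the green tab's position (its centre line passes within 9 mm of the tab's centre, about 8 degrees), after the output button was pressed at least 4.8 mm down and has come back up to within 1.5 mm of its rest (y of tab_green in the frame of selector_axis between -0.009 and 0.009 m and x of tab_green in the frame of selector_axis above 0.03 m and velocity of joint selector between -0.1 and 0.1 rad/s and value of joint output below 0.0015 m); the robot touches nothing.
It fails at once if the selector went past the green tab (more than 15 degrees beyond it) (y of tab_green in the frame of selector_axis above 0.018 m and x of tab_green in the frame of selector_axis above 0 m).
It fails at once if the output button was pressed (beyond 3 mm) while the selector was not at the green tab (value of joint output above 0.003 m and not (y of tab_green in the frame of selector_axis between -0.012 and 0.012 m and x of tab_green in the frame of selector_axis above 0.03 m)).
It fails at once if the selector's pointer bar was pinched (fingers pressing on both its sides at once) (contact force between the fingers and selector_c1 above 0.5 N and contact force between the fingers and selector_c2 above 0.5 N).
It fails at once if a bystander was moved more than 25 mm or lifted (distance of any of spool, screwdriver, jar, lcd, mug, mouse from where it was at the start of the episode above 0.025 m).
It also fails if it takes over 64 s, if anything falls off the work surface, if the arm or the gripper's body presses on something with over 40 N, if the wrist force passes 120 N, or if a joint passes its speed limit or range.

## Working session

There is one attempt and no reset: what is moved stays moved. The work goes in short steps, each a Python script; the robot and the scene stay as the last script left them, time stands still between calls to the robot, and variables do not carry over. Pictures are saved under pics/ and viewed, and the job is handed in when it is done.

```bash
mkdir -p pics; cat > h.py <<'E'
import numpy as np,cv2
from bench import bot
def snap(n,fn=None):
    s=bot.snapshot(n)
    if fn: cv2.imwrite('pics/'+fn,s['frame'][:,:,::-1])
    return s
def K(s):
    f=240/np.tan(np.radians(s['vertical_fov'])/2)
    return f
def ray(s,u,v):
    f=K(s); d=np.array([(u-s['cx'])/f,(v-s['cy'])/f]); p=d.copy()
    for _ in range(30): p=d/(1+s['k1']*(p@p))
    R=cv2.Rodrigues(np.array(s['rvec'],float))[0]; t=np.array(s['tvec'],float).ravel()
    return -R.T@t, R.T@np.array([p[0],p[1],1.])
def onz(s,u,v,z):
    o,d=ray(s,u,v); return o+d*(z-o[2])/d[2]
def depthpt(s,u,v):
    o,d=ray(s,u,v); return o+d*s['z_map'][int(round(v)),int(round(u))]
def proj(s,P):
    f=K(s); R=cv2.Rodrigues(np.array(s['rvec'],float))[0]; c=R@np.asarray(P,float)+np.array(s['tvec'],float).ravel()
    p=c[:2]/c[2]; p=p*(1+s['k1']*(p@p)); return p*f+[s['cx'],s['cy']]
E
python3 - <<'E'
from h import *
for n in('scene','top'):
    s=snap(n,n+'0.png'); print(n,s['vertical_fov'],s['cx'],s['cy'],s['k1'],ray(s,320,240))
st=bot.read_state();print(st['time_s'],st['width'],st['ee_pos'],st['orientation'])
E
```

```text
scene 56.58781359567889 322.41673156314215 236.65068271124017 -0.034426318713411105 (array([1.18282227, 0.34497932, 0.74165373]), array([-0.63234311, -0.36758067, -0.68199154]))
top 43.82987905293231 320.57109496127146 242.685163906271 -0.17017783340920448 (array([0.43618062, 0.01444584, 1.5322695 ]), array([ 0.10157314, -0.01463119, -0.99473112]))
0.1 0.09308554023688126 [0.20375924 0.56396319 0.30182711] [[-9.40470227e-01  3.39875434e-01 -6.63870268e-04]
 [ 3.39876056e-01  9.40469132e-01 -1.44151138e-03]
 [ 1.34415189e-04 -1.58133214e-03 -9.99998741e-01]]
```

View pics/scene0.png

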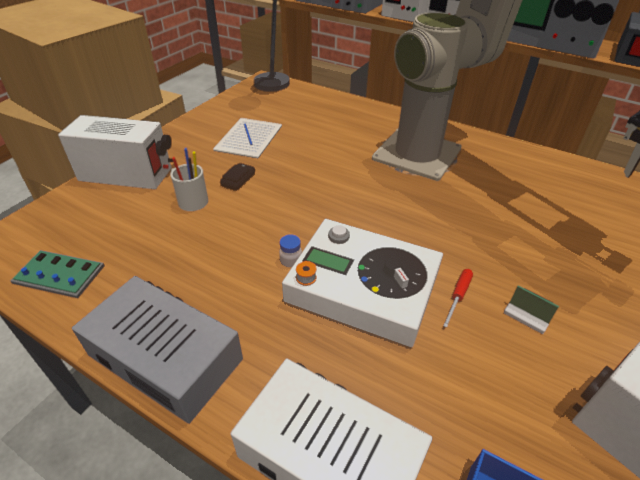

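View pics/top0.png

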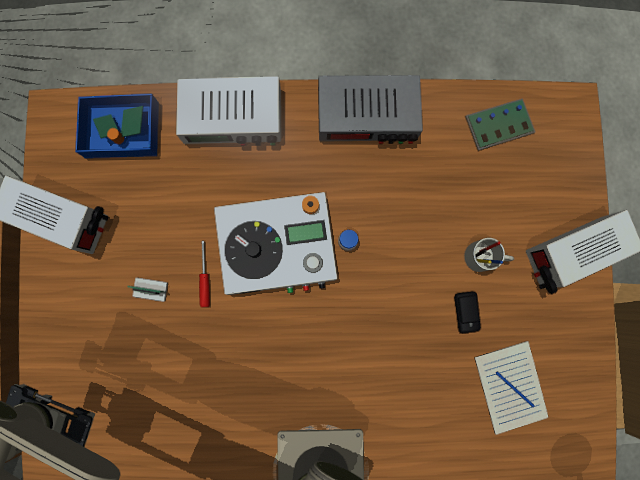

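The scene view shows the unit around (365,275). In the top view it is around (277,243), with the dial at (254,249), the button at (313,263) and the spool at (311,204). Next I'll zoom in and measure.

```bash
python3 - <<'E'
from h import *
S={n:snap(n) for n in('scene','top')}
for n,(x0,y0,x1,y1) in dict(scene=(270,210,460,350),top=(195,180,365,305)).items():
    f=S[n]['frame'][y0:y1,x0:x1]; cv2.imwrite(f'pics/z_{n}.png',cv2.resize(f[:,:,::-1],None,fx=4,fy=4,interpolation=cv2.INTER_CUBIC))
    hsv=cv2.cvtColor(S[n]['frame'],cv2.COLOR_RGB2HSV)
    for c,lo,hi in(('green',(45,120,60),(85,255,255)),('blue',(98,120,60),(125,255,255)),('yellow',(22,150,120),(34,255,255)),('red',(0,110,80),(4,255,255)),('red2',(172,110,80),(180,255,255))):
        m=cv2.inRange(hsv,lo,hi); k,l,st,ce=cv2.connectedComponentsWithStats(m)
        for i in range(1,k):
            x,y=ce[i]
            if x0<x<x1 and y0<y<y1 and st[i,4]>=4: print(n,c,st[i,4],ce[i].round(1),onz(S[n],x,y,.072).round(4))
E
```

```text
scene green 18 [361.  266.7] [0.5875 0.0981 0.072 ]
scene blue 213 [289.5 241.6] [ 0.6012 -0.0703  0.072 ]
scene blue 22 [363.9 278.6] [0.6141 0.118  0.072 ]
scene yellow 32 [374.9 288.8] [0.627  0.1488 0.072 ]
top green 24 [277.1 239.3] [0.5887 0.0984 0.072 ]
top green 23 [289.7 290. ] [0.4637 0.0691 0.072 ]
top blue 23 [268.8 228.9] [0.6149 0.1188 0.072 ]
top blue 265 [348.5 238.6] [ 0.5875 -0.0772  0.072 ]
top yellow 20 [256.2 223.8] [0.6282 0.1496 0.072 ]
top red 290 [203.8 290.1] [0.4665 0.2802 0.072 ]
top red 23 [305.4 287.8] [0.4684 0.0306 0.072 ]
```

View pics/z_scene.png

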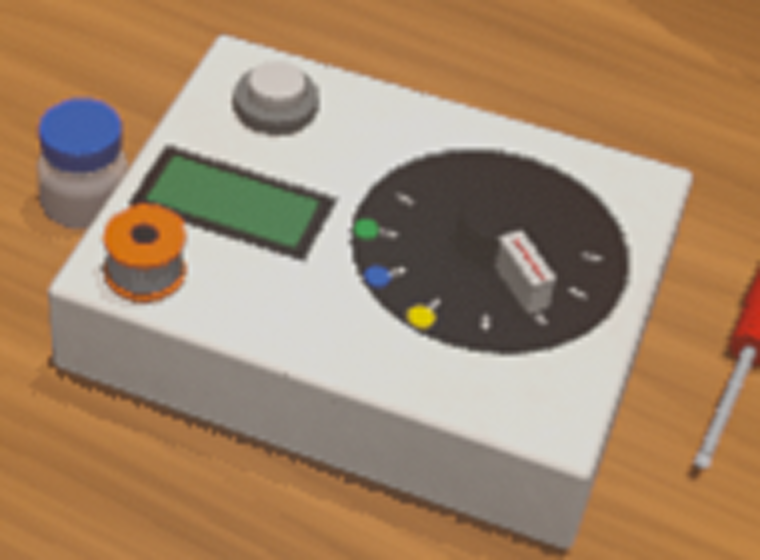

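View pics/z_top.png

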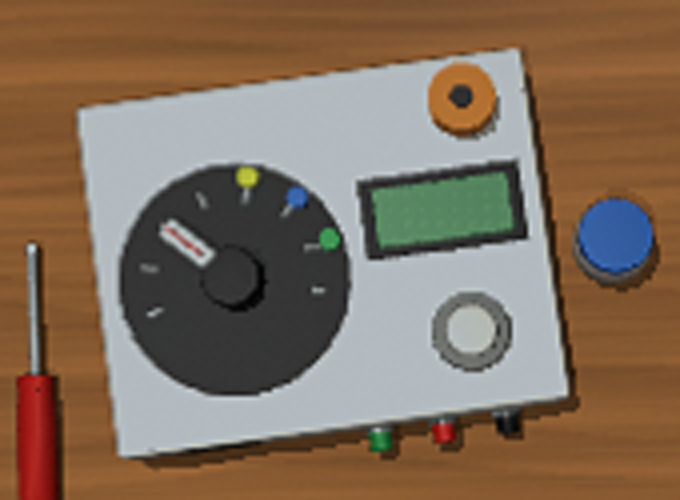

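Tick order in the zoom: the pointer is at k=2, then 3, yellow 4, blue 5, green 6. I need four clicks. Next I'll fit the unit frame from the three tabs and cross-check it against the button and the pointer.

```bash
cat > unit.py <<'E'
from h import *
P=dict(g=np.array([[.5875,.0981],[.5887,.0984]]).mean(0),b=np.array([[.6141,.118],[.6149,.1188]]).mean(0),y=np.array([[.627,.1488],[.6282,.1496]]).mean(0))
kk=dict(y=4,b=5,g=6)
A=[];B=[]
for c in P:
    a=np.radians(105-30*kk[c]); A.append([-.010+.064*np.cos(a),.055+.064*np.sin(a)]);B.append(P[c])
A=np.array(A);B=np.array(B)
a=A-A.mean(0);b=B-B.mean(0)
yaw=np.arctan2((a[:,0]*b[:,1]-a[:,1]*b[:,0]).sum(),(a*b).sum())
E
python3 - <<'E'
from unit import *
R=lambda y:np.array([[np.cos(y),-np.sin(y)],[np.sin(y),np.cos(y)]])
t=B.mean(0)-R(yaw)@A.mean(0)
print('tabs fit',np.degrees(yaw),t,'axis',R(yaw)@[-.01,.055]+t,'res mm',((A@R(yaw).T+t-B)*1e3).round(2).tolist(),'btn',R(yaw)@[-.062,-.085]+t)
s=snap('top');c=snap('scene')
for n,S in(('top',s),('scene',c)):
    g=S['frame'].astype(int); hsv=cv2.cvtColor(S['frame'],cv2.COLOR_RGB2HSV)
    # dial: dark pixels largest comp near
    m=((hsv[...,2]<85)&(hsv[...,1]<100)).astype(np.uint8)
    pr=proj(S,[*(R(yaw)@[-.01,.055]+t),.07]); 
    k,l,st,ce=cv2.connectedComponentsWithStats(m)
    best=min((i for i in range(1,k) if st[i,4]>500),key=lambda i:np.hypot(*(ce[i]-pr)))
    cn=max(cv2.findContours((l==best).astype(np.uint8),0,2)[0],key=cv2.contourArea)
    pts=np.array([onz(S,*p[0],.07)[:2] for p in cv2.convexHull(cn)])
    x=np.linalg.lstsq(np.c_[2*pts,np.ones(len(pts))],(pts**2).sum(1),rcond=None)[0]
    print(n,'dial c',x[:2],'r',np.sqrt(x[2]+x[:2]@x[:2]),pr)
    # white panel corners
    wm=((hsv[...,1]<40)&(hsv[...,2]>140)).astype(np.uint8)
    k,l,st,ce=cv2.connectedComponentsWithStats(wm); 
    best=min((i for i in range(1,k) if st[i,4]>2000),key=lambda i:np.hypot(*(ce[i]-pr)))
    cn=max(cv2.findContours((l==best).astype(np.uint8),0,2)[0],key=cv2.contourArea)
    q=cv2.boxPoints(cv2.minAreaRect(cn)) if n=='top' else cv2.approxPolyDP(cv2.convexHull(cn),8,True)[:,0]
    print([onz(S,*p,.07)[:2].round(4).tolist() for p in q])
    for off in((-.062,-.085),(.0,-.03)):
        w=[*(R(yaw)@off+t),.07]; u=proj(S,w); zs=[round(float(depthpt(S,u[0]+dx,u[1]+dy)[2]),4) for dx in(-2,0,2) for dy in(-4,-2,0)]
        print('heights',off,u.round(1),zs)
E
```

```text
tabs fit 7.193885496624704 [0.58082607 0.10436267] axis [0.56401728 0.15767744] res mm [[0.09, 0.17], [0.08, 0.05], [-0.18, -0.22]] btn [0.52995845 0.01226768]
top dial c [0.56452275 0.15786302] r 0.07090381941133851 [253.25291988 249.78018085]
[[0.6728, 0.2594], [0.7072, -0.0204], [0.4899, -0.0461], [0.4561, 0.2296]]
heights (-0.062, -0.085) [312.5 262.6] [0.0925, 0.0977, 0.092, 0.0922, 0.0897, 0.0977, 0.092, 0.0903, 0.0938]
heights (0.0, -0.03) [286.9 240.9] [0.0727, 0.0688, 0.0717, 0.0699, 0.0765, 0.0725, 0.0757, 0.0723, 0.0699]
scene dial c [0.56388195 0.15760881] r 0.069532105495781 [391.86844975 271.13640755]
[[0.6413, -0.0604], [0.4924, -0.0437], [0.4587, 0.229], [0.6731, 0.2563], [0.7091, -0.0144]]
heights (-0.062, -0.085) [338.2 236.8] [0.0935, 0.0913, 0.0827, 0.0929, 0.0879, 0.0832, 0.0951, 0.0893, 0.0833]
heights (0.0, -0.03) [351.6 262.3] [0.0705, 0.072, 0.0708, 0.0703, 0.0709, 0.0718, 0.0709, 0.0716, 0.07]
```

The tab fit and the dial-circle fits agree within 0.5 mm, with r about 70 mm against the given 72. Panel height reads 70 mm and the button top about 92 mm. Now I'll close the gripper, check IK along the arc, and hover behind the bar.

```bash
cat > arc.py <<'E'
from h import *
AX=np.array([.5641,.1577]); YAW=np.radians(7.2); BT=np.array([.530,.0123])
RR=.038
def pose(phi,z,h=.0175,gap=0.):
    # phi: world angle (rad) of the bar's centre line that the finger face would enforce; clockwise push
    e=np.array([np.cos(phi),np.sin(phi)]); n=np.array([-np.sin(phi),np.cos(phi)]) # n: anticlockwise = behind
    p=AX+RR*e+n*(.006+h+gap)
    O=np.array([[e[0],n[0],0],[e[1],n[1],0],[0,0,-1]]).T  # placeholder
    y=np.array([n[0],n[1],0]); zz=np.array([0,0,-1.]); x=np.cross(y,zz)
    return np.array([p[0],p[1],z+bot.tcp_to_tips]),np.c_[x,y,zz]
ang=lambda k:YAW+np.radians(105-30*k)
def barang(k): return 105-30*k
E
python3 - <<'E'
from arc import *
print(bot.tcp_to_tips)
for k in np.arange(2,6.01,.5):
    p,O=pose(ang(k),.080); q=bot.inverse_kinematics(p,O); print(k,p.round(3),None if q is None else np.round(q,2))
bot.close_gripper(5); print(bot.read_state()['width'])
p,O=pose(ang(2),.15,gap=.012); bot.move_ptp(p,O)
snap('top','top1.png')
s=snap('scene'); cv2.imwrite('pics/sc1.png',cv2.resize(s['frame'][120:320,240:480,::-1],None,fx=3,fy=3,interpolation=cv2.INTER_CUBIC))
st=bot.read_state();print(st['time_s'],st['ee_pos'],st['force'],st['joints'])
E
```

```text
0.0841
2.0 [0.569 0.202 0.164] [ 0.26  0.24  1.62 -0.    1.28 -2.23]
2.5 [0.58  0.199 0.164] [ 0.25  0.27  1.59 -0.    1.28 -1.97]
3.0 [0.59  0.194 0.164] [ 0.23  0.29  1.57 -0.    1.29 -1.72]
3.5 [0.599 0.186 0.164] [ 0.22  0.3   1.55 -0.    1.29 -1.48]
4.0 [0.605 0.176 0.164] [ 0.2   0.31  1.54 -0.    1.29 -1.23]
4.5 [0.608 0.165 0.164] [ 0.18  0.31  1.54 -0.    1.29 -0.99]
5.0 [0.609 0.153 0.164] [ 0.16  0.3   1.55 -0.    1.29 -0.75]
5.5 [0.606 0.142 0.164] [ 0.15  0.29  1.56 -0.    1.29 -0.5 ]
6.0 [0.6   0.131 0.164] [ 0.13  0.27  1.59 -0.    1.28 -0.26]
0.00020872843694781797
3.6917 [0.55912372 0.21030712 0.23429898] [-0.2754986  -0.31364705 -0.59615619] [ 2.73863326e-01  1.63701358e-01  1.57760330e+00  1.83605168e-04
  1.39998114e+00 -2.20876501e+00]
```

View pics/sc1.png

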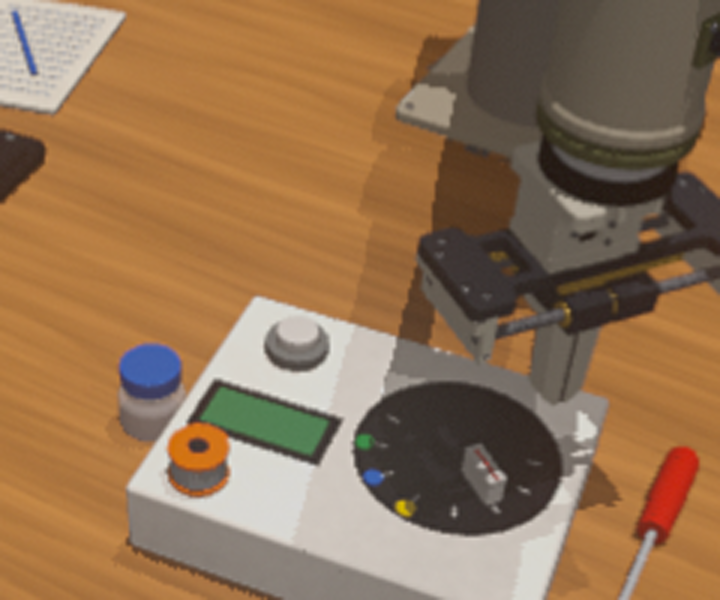

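The closed fingers hover at about (565,395) in the zoom, behind the bar (485,472) on its anticlockwise side. I'll descend and creep forward until contact shows in the force.

```bash
python3 - <<'E'
from arc import *
p,O=pose(ang(2),.080,gap=.012); bot.servo_line(p,O,rate=.08)
n=O[:,1]; bot.dwell(.2)
f0=np.mean([(bot.dwell(.02),bot.read_state()['force'])[1] for _ in range(5)],0); print(f0)
for g in np.arange(.008,-.0061,-.001):
    p,O=pose(ang(2),.080,gap=g); bot.servo_line(p,O,rate=.03); bot.dwell(.05)
    f=np.mean([(bot.dwell(.01),bot.read_state()['force'])[1] for _ in range(4)],0)-f0
    print(round(g*1e3,1),(f@n).round(2),f.round(2))
    if f@n>1.2: break
s=snap('scene'); cv2.imwrite('pics/sc2.png',cv2.resize(s['frame'][180:340,270:470,::-1],None,fx=4,fy=3.75,interpolation=cv2.INTER_CUBIC))
print(bot.read_state()['time_s'],bot.read_state()['ee_pos'],p)
E
```

```text
[-0.09994741 -0.4294422  -0.19033366]
8.0 -0.11 [0.28 0.18 0.31]
7.0 0.21 [0.14 0.52 0.24]
6.0 0.19 [0.36 0.78 0.19]
5.0 -0.32 [ 0.39 -0.02  0.37]
4.0 0.37 [-0.28  0.25 -0.04]
3.0 0.26 [0.01 0.43 0.23]
2.0 0.31 [-0.01  0.49  0.1 ]
1.0 0.32 [-0.01  0.51  0.35]
0.0 0.27 [0.22 0.73 0.61]
-1.0 -0.14 [ 0.44  0.35 -0.02]
-2.0 -0.23 [ 0.2  -0.12  0.24]
-3.0 0.36 [-0.23  0.29  0.4 ]
-4.0 -0.08 [ 0.48  0.49 -0.04]
-5.0 1.62 [-0.79  1.62  0.11]
9.75 [0.57276612 0.19914037 0.16413092] [0.5727726  0.19906467 0.1641    ]
```

View pics/sc2.png

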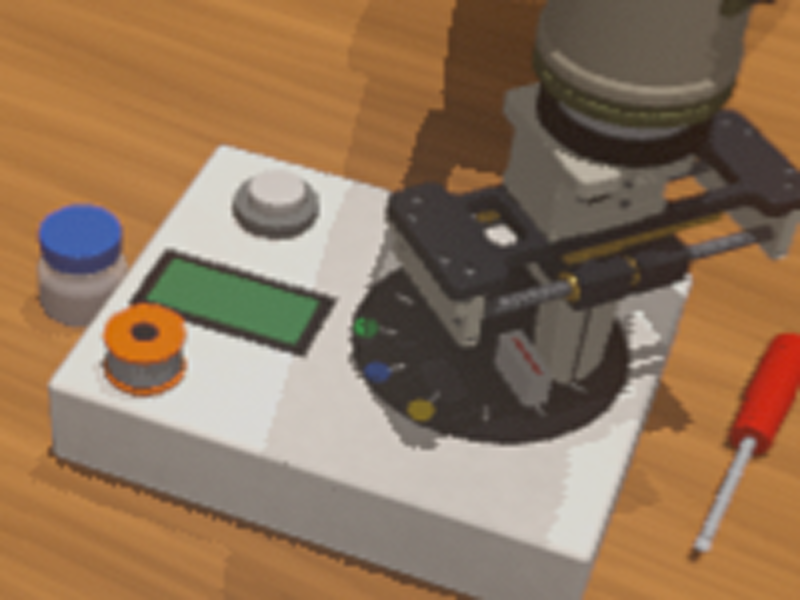

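Contact came at gap -5 mm, so the closed fingers' half thickness is about 13 mm. The picture shows the fingers touching the bar's near flank at about (545,370). Now the first click.

```bash
cat >> arc.py <<'E'
H=.013
def push(k0,stop=20,step=2.5,start=0):
    bot.f0=None
    out=[]
    for d in np.arange(start,stop+.01,step):
        phi=ang(k0)-np.radians(d); p,O=pose(phi,.080,h=H); bot.servo_line(p,O,rate=.03)
        f=np.mean([(bot.dwell(.01),bot.read_state()['force'])[1] for _ in range(3)],0)
        out.append((float(d),float((f@O[:,1]).round(2))))
    print(k0,out)
def view(fn):
    s=snap('scene'); cv2.imwrite('pics/'+fn,cv2.resize(s['frame'][180:340,270:470,::-1],None,fx=4,fy=3.75,interpolation=cv2.INTER_CUBIC))
    return s
E
python3 - <<'E'
from arc import *
push(2); bot.dwell(.2); view('c3.png'); print(bot.read_state()['time_s'])
E
```

```text
2 [(0.0, 0.41), (2.5, 1.5), (5.0, 2.78), (7.5, 3.33), (10.0, 3.17), (12.5, 0.36), (15.0, -0.31), (17.5, 0.07), (20.0, 0.59)]
12.475
```

View pics/c3.png

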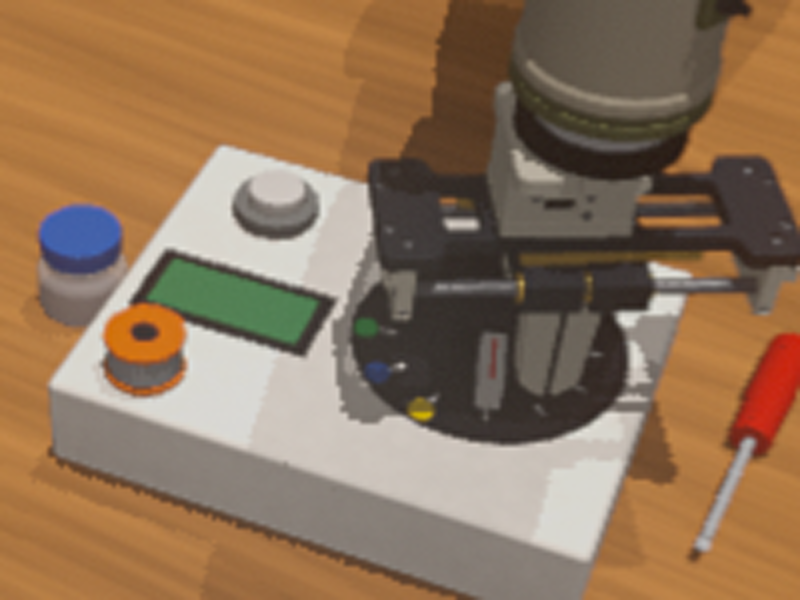

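The bar (490,370) now points at the k=3 tick (488,412), with the finger clear behind it. On to the next two clicks.

```bash
python3 - <<'E'
from arc import *
push(3,start=-5,stop=17.5); bot.dwell(.2); view('c4.png')
push(4,start=-5,stop=17.5); bot.dwell(.2); view('c5.png'); print(bot.read_state()['time_s'])
E
```

```text
3 [(-5.0, 0.12), (-2.5, 0.06), (0.0, -0.12), (2.5, 1.84), (5.0, 3.24), (7.5, 2.74), (10.0, 2.01), (12.5, 0.35), (15.0, -0.36), (17.5, 0.13)]
4 [(-5.0, -0.05), (-2.5, 0.35), (0.0, 1.05), (2.5, 2.68), (5.0, 3.54), (7.5, 2.65), (10.0, 0.67), (12.5, -0.38), (15.0, -0.03), (17.5, 0.02)]
18.5833
```

View pics/c5.png

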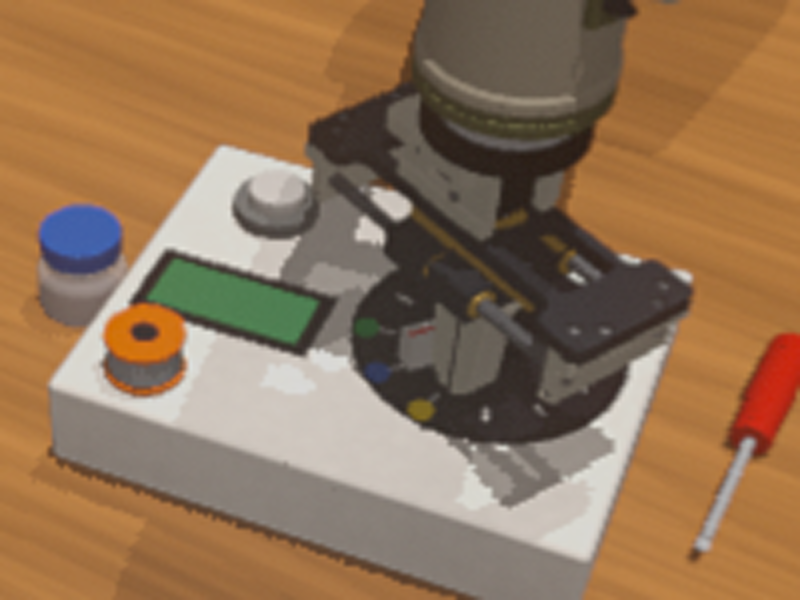

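Three clicks are shown by the force pattern, and the bar's end (400,365) points at blue (378,371), which is k=5. Now the last click, stopping early, then back away, lift and check.

```bash
python3 - <<'E'
from arc import *
push(5,start=-5,stop=15); bot.dwell(.2)
a=ang(5)-np.radians(15)
p,O=pose(a,.080,h=H,gap=.012); bot.servo_line(p,O,rate=.08)
p[2]+=.07; bot.servo_line(p,O,rate=.15)
# side-step clear towards +y/front, for a view
q=p+np.array([-.06,.12,.05]); bot.move_ptp(q,O)
s=view('c6.png')
t=snap('top'); cv2.imwrite('pics/t6.png',cv2.resize(t['frame'][180:305,195:365,::-1],None,fx=4,fy=4,interpolation=cv2.INTER_CUBIC))
print(bot.read_state()['time_s'])
E
```

```text
5 [(-5.0, -0.33), (-2.5, 0.87), (0.0, 1.84), (2.5, 3.12), (5.0, 3.34), (7.5, 1.65), (10.0, -0.4), (12.5, 0.22), (15.0, 0.12)]
22.9833
```

View pics/c6.png

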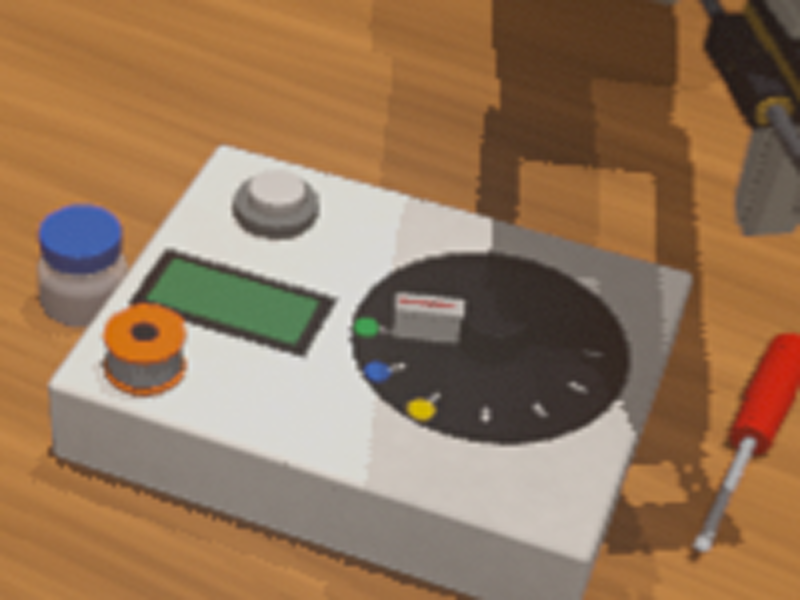

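View pics/t6.png

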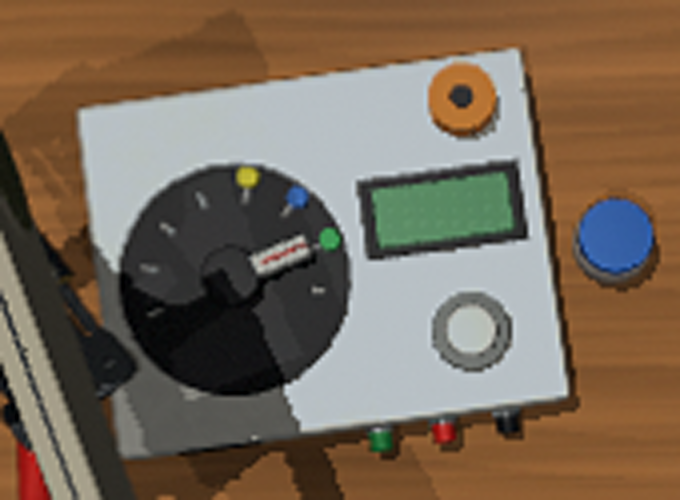

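The bar points at green in both views (bar (285,255), tab (330,239) in the top zoom). I'll check that numerically, then measure the button and press it with force monitoring.

```bash
cat > chk.py <<'E'
from arc import *
def check():
    for n in('top','scene'):
        S=snap(n); hsv=cv2.cvtColor(S['frame'],cv2.COLOR_RGB2HSV)
        c=proj(S,[*AX,.095]); yy,xx=np.mgrid[:480,:640]; near=np.hypot(xx-c[0],yy-c[1])<30
        m=near&((hsv[...,0]<8)|(hsv[...,0]>170))&(hsv[...,1]>70)&(hsv[...,2]>90)
        if m.sum()<3: print(n,'no red'); continue
        w=onz(S,xx[m].mean(),yy[m].mean(),.095)[:2]-AX
        b=proj(S,[*BT,.092]); nb=np.hypot(xx-b[0],yy-b[1])<12
        print(n,'bar deg',np.degrees(np.arctan2(w[1],w[0])).round(1),'r',np.hypot(*w).round(4),'green at',np.degrees(ang(6)).round(1))
        mm=nb&(hsv[...,2]>np.percentile(hsv[...,2][nb],55)) if 0 else None
        g=cv2.cvtColor(S['frame'],cv2.COLOR_RGB2GRAY); x0,y0=int(b[0])-14,int(b[1])-14
        dark=nb&(g<165); print(' housing ring px',dark.sum(),'centroid->',onz(S,xx[dark].mean(),yy[dark].mean(),.078)[:2].round(4))
E
python3 - <<'E'
from chk import *
check()
y=np.array([np.cos(YAW+np.pi/2),np.sin(YAW+np.pi/2),0]); z=np.array([0,0,-1.]); O=np.c_[np.cross(y,z),y,z]
T=bot.tcp_to_tips
bot.move_ptp([BT[0],BT[1],.140+T],O)
print(bot.read_state()['time_s'],bot.read_state()['joints'])
view('b1.png')
E
```

```text
top bar deg -66.5 r 0.0349 green at -67.8
 housing ring px 216 centroid-> [0.5296 0.0122]
scene bar deg -69.5 r 0.035 green at -67.8
 housing ring px 237 centroid-> [0.5206 0.009 ]
24.4167 [-7.34437873e-02 -7.05355787e-03  1.77634935e+00  2.18263835e-04
  1.37187780e+00 -1.76877883e+00]
```

View pics/b1.png

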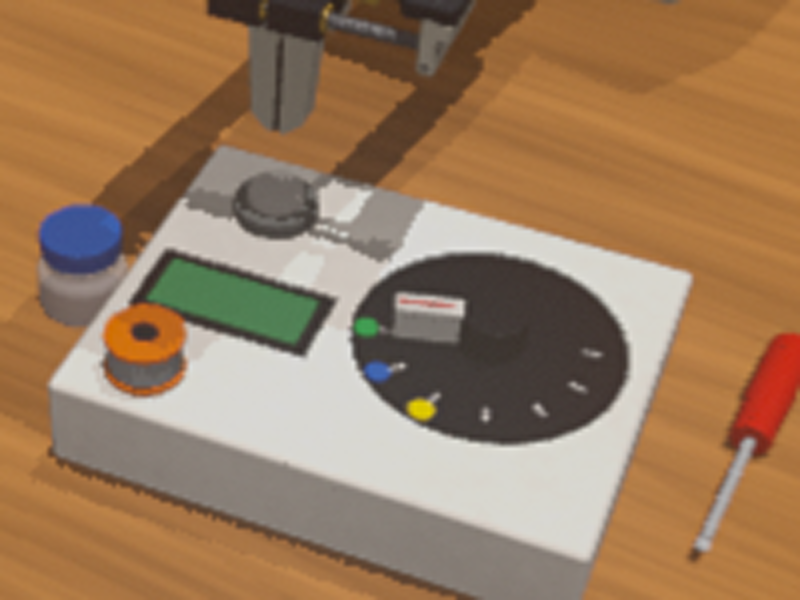

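The bar reads -66.5° and -69.5° in the two views against green at -67.8°, within the 8° tolerance. The top-view ring centroid matches the button position. The scene-view ring is biased because the button hides part of it. The fingertips are over the button, so I'll press.

```bash
python3 - <<'E'
from chk import *
T=bot.tcp_to_tips; P=lambda z:[BT[0],BT[1],z+T]
bot.servo_line(P(.100),rate=.08); bot.dwell(.2)
rd=lambda n=4:np.mean([(bot.dwell(.01),bot.read_state()['force'])[1] for _ in range(n)],0)
f0=rd(8); log=[]
for z in np.arange(.096,.0799,-.001):
    bot.servo_line(P(z),rate=.03); f=rd()-f0
    log.append((round(z*1e3,1),round(float(bot.read_state()['ee_pos'][2]-T)*1e3,1),f.round(1).tolist()))
    if f[2]>9: break
for l in log: print(l)
view('b2.png'); bot.dwell(.2); print(rd()-f0, bot.read_state()['time_s'])
E
```

```text
(np.float64(96.0), 95.8, [-0.1, -0.3, -0.2])
(np.float64(95.0), 95.0, [-0.1, 0.2, -0.2])
(np.float64(94.0), 93.9, [0.0, -0.2, -0.7])
(np.float64(93.0), 92.9, [-0.2, -0.2, -0.4])
(np.float64(92.0), 92.2, [-0.2, 0.3, 0.8])
(np.float64(91.0), 91.2, [0.5, -0.4, 2.3])
(np.float64(90.0), 90.2, [0.9, -0.1, 2.4])
(np.float64(89.0), 89.1, [0.8, 0.2, 2.7])
(np.float64(88.0), 88.1, [1.5, -0.1, 3.5])
(np.float64(87.0), 87.1, [1.2, -0.2, 4.1])
(np.float64(86.0), 86.3, [0.4, -0.6, 5.6])
(np.float64(85.0), 86.1, [-3.2, -0.6, 13.0])
[-3.16977377 -0.20321176 13.33746615] 29.1
```

View pics/b2.png

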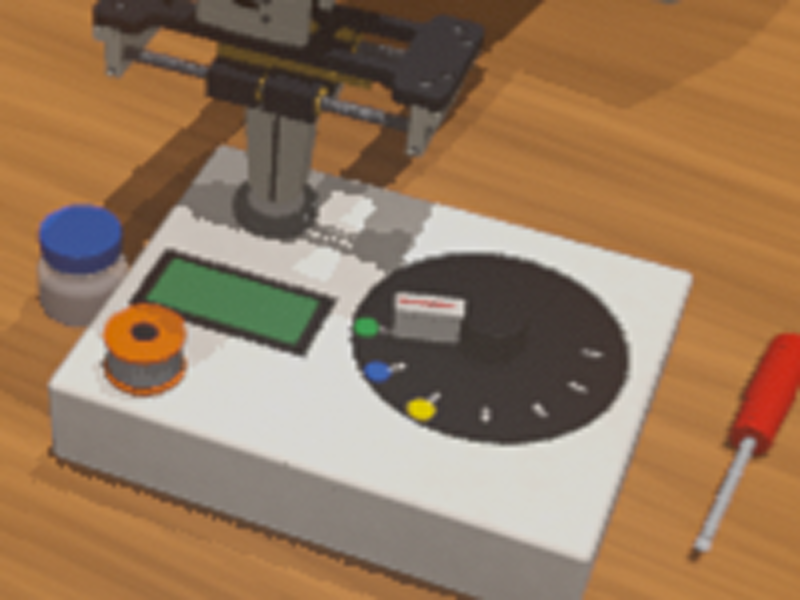

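The spring ramped to about 5 N over 6 mm (92.2 to 86.2 mm) and then hit a hard stop at 13 N, so the button is fully down. The picture shows the fingers on it at about (278,200). Now I'll retract and check.

```bash
python3 - <<'E'
from chk import *
T=bot.tcp_to_tips
bot.servo_line([BT[0],BT[1],.16+T],rate=.08)
p=bot.read_state()['ee_pos']; O=np.array(bot.read_state()['orientation'])
bot.move_ptp([.40,-.10,.30],O); bot.dwell(.3)
check(); s=view('e.png')
hs=[depthpt(s,*(proj(s,[*BT,.092])+[dx,dy]))[2] for dx in(-2,-1,0,1,2) for dy in(-1,0,1)]; print('button top',np.median(hs))
t=snap('top','e_top.png'); hs=[depthpt(t,*(proj(t,[*BT,.092])+[dx,dy]))[2] for dx in(-2,-1,0,1,2) for dy in(-2,-1,0,1,2)]; print('button top (top cam)',np.median(hs))
print(bot.read_state()['time_s'],bot.read_state()['force'])
E
```

```text
top bar deg -66.8 r 0.0365 green at -67.8
 housing ring px 219 centroid-> [0.5297 0.0122]
scene bar deg -69.5 r 0.035 green at -67.8
 housing ring px 237 centroid-> [0.5206 0.009 ]
button top 0.09255852581008273
button top (top cam) 0.09192800899454401
31.4417 [ 0.42326708  0.23643185 -0.62911289]
```

View pics/e.png

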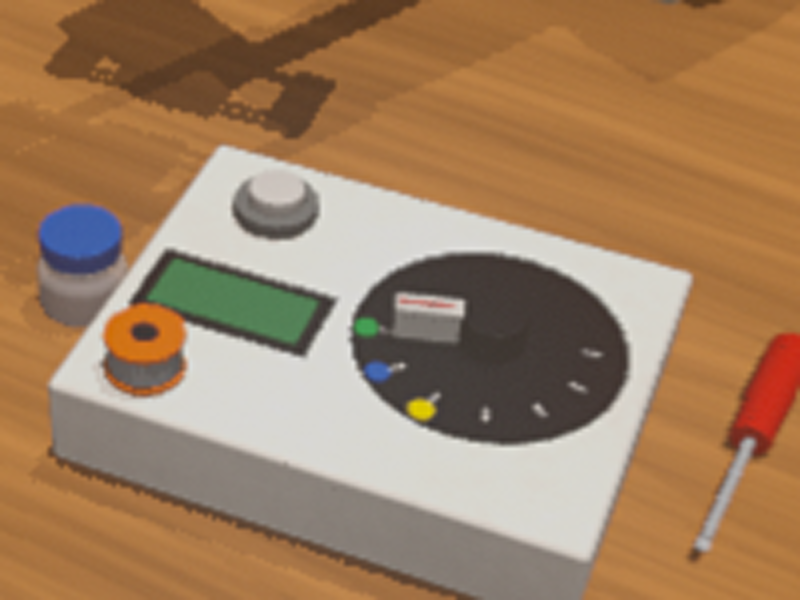

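View pics/e_top.png

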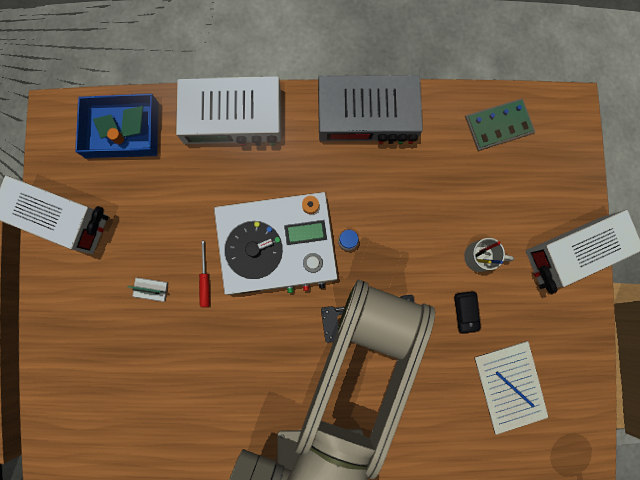

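The bar is at green, the button is back up at 92 mm, and the bystanders are at their original pixels (spool 311,204; jar 349,240; screwdriver 204,290). The arm is clear of everything.

```bash
python3 -c "
from bench import bot
bot.sign_off()"
```

```text
the job is handed in; nothing more can be done
```

The selector now rests at the green tab, the output button was pressed fully down and came back up, and the job is handed in. No verdict was reported.

- **Selector:** I pushed the bar clockwise with the closed fingertips, one click at a time, from position 2 to the green tab at position 6. Each click showed a force peak of about 3.3 N and then a drop. The final check read the bar at -66.8° (top camera) and -69.5° (scene camera), against green at -67.8°. The two views differ by 2.7°, both well within the 8° limit.
- **Button:** I pressed it only after confirming the bar was at green. It moved about 6 mm until a hard stop, with about 13 N at the end. Its top is back at about 92 mm, the same height as before.
- **Surroundings:** The bystanders look unmoved in the final pictures, judged by eye rather than measured. The arm was parked clear of everything at 31.4 s.
- **Disagreements:**
  - The scene-view ring check put the button centre about 9 mm off. I put this down to the button hiding part of the ring, and the top view agreed within 0.5 mm.
  - The clicks jumped about 3–7° earlier than the nominal halfway point by my finger angle. I think this is an offset in my measured finger thickness and radius.

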